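# Clock the dust pot's head to the exhaust pipe and close the line

## Robot

A 6-joint arm with a two-finger parallel gripper is mounted at the origin on the work surface. World frame = base frame: x ahead of the robot, y to its left, z up, the work surface at z = 0. Lengths are in m, angles in rad, forces in N, time in s.
With the tool pointing down it reaches from about 0.4 to 0.825 m from the base axis. Payload 7 kg.
Tool frame: the origin (TCP) lies midway between the tips of the shut fingers; the grasp point (between the pads) lies hold_point_z behind it (hold_point_z is the distance from the TCP to the grasp point, in m); z points along the fingers, y is the line along which they close (so a half turn about z gives the same grasp; the last joint's range is limited). The gripper opens to 88 mm and grips with 3 to 60 N. Pads are 19 mm wide; open, the fingers measure 130 mm over their backs; the gripper's body (78 mm by 193 mm) begins 47 mm behind the grasp point.
Start: joints at [-0.852, 0.359, 0.012, 0, -1.224, -0.288], TCP at [0.282, -0.613, 0.203] pointing down, gripper open.
Joint ranges: [-3.07, 3.07], [-1.43, 2.12], [-1.02, 1.25], [-3.03, 1.67], [-3.05, -0], [-3.03, 3.03]. Speed limits (rad/s): [2.39, 2.39, 3.01, 3.14, 3.14, 3.14].

## Interface

Orientations are given as [roll, pitch, yaw] about the fixed x, y, z axes, in that order (R = Rz(yaw) Ry(pitch) Rx(roll)).
In Python, from station import * gives the robot as it stands.
- The arm moves only by the tool apply_moves, never from a script. Its argument "steps" is a list of rows, each an object with "translation": the shift along the world's x, y, z scaled (see below), a list of three; "rotation": the turn, a rotation vector about the world's x, y, z scaled (see below), a list of three. A call has exactly 10 rows; each row is the pose to reach, as a shift and turn from the pose commanded when the call began; what a row does not reach only later rows make up. The controller multiplies each number of a shift by 250 mm and each number of a turn by 30 degrees. A row lasts 1/12 s, in which the tool goes at most 41.7 mm and 7.16 degrees, less where a joint would pass 70% of its speed; a pose out of reach is approached as far as the arm can. A call with a number of a shift or a turn outside -1 to 1 is refused whole. A call with a gripper value outside its range is refused whole. "jaw" is the closure, from -1 (fully open) to 1 (shut), so that 0 is half open, set as the call begins (left out, the last holds). The fingers move at their own pace and stop on an object; "newtons" is the grip in N (left out, the last holds). Time passes only in rows, so rows that repeat a pose let the fingers close, or fill a call up. It gives the time, the measured TCP pose, the force, the opening and the grip force at its end, in the units of the state.
- get_state(): the state, without advancing time (a new reading comes with each control period).
- grab_frame(name): name is "scene" or "top" or "wrist"; returns the picture (384x512x3 uint8, blue, green, red); there is no depth.
- camera_model(name): a dict with "fx", "fy", "cx", "cy" (pixels), "xyz" and "rotation" of the camera in the world. Camera axes: x right, y down, z forward; pixel columns grow to the right and rows downward; lengths in m; the calibration is good to about 2 mm. The wrist camera is an equidistant fisheye: a pixel r from the principal point sees the ray r / f radians off the axis. A picture is of the moment at which its call begins: read the wrist's pose just before it. camera_model takes no time and is no camera call; for the wrist camera it gives the pose at the moment of the call.
- job_done(): hands the job in; it is judged then, once.
The state is a dict: "t": time; "q": joint angles; "qd": joint speeds; "joint_efforts": joint torques, N m; "eef_pos": TCP position; "ee_rot": TCP orientation; "force": force on the tool from outside, world axes, zero at the start; "moment": the same for the moment, N m; "width": finger opening in m; "gripper_force": force on a finger pad.
Only numpy, scipy, OpenCV 4.12 (cv2) and the standard library are available. Lean on these libraries where they do the work, as an engineer would, in place of code of your own. Each camera call takes 0.05 s, during which the arm holds its last target. There are 200 camera calls.

## Task

Screw the white head down onto the dust pot, clockwise, until you feel its rubber seal bite; then tighten on by at least another eighth of a turn, to the first place after that where one of its two spouts points straight at the end of the steel exhaust pipe, and stop there so that the seal is squeezed but not crushed. Then slide the loose sleeve along the pipe and over that spout, gently, until it is fully home against the spout's shoulder, and let go of it there. Leave the samples and tools around it where they lie.

Things in the scene. Friction and masses are not known exactly. Their poses are not given: they have to be found in the camera images.
- pipe: Fixed stainless exhaust pipe, 21 mm in diameter: runs level from its open end, which looks at the pot, then elbows down to a 72 mm flange on the bench. Origin: on the pot's vertical axis, at bench level. x: level, from the pot's axis out along the pipe; z up. Its centre line is at y = 0, 115 mm above the bench; level run from x = 94 to 226 mm; flange at x = 250 mm.
- pipe_end (a point): Centre of the pipe's open, chamfered end: on its centre line, 94 mm from the pot's axis, 115 mm above the bench. Axes as pipe.
- pot: Black dust pot, 92 mm in diameter at its shoulder, bolted to the bench by a round steel foot of 112 mm. Origin: on its axis, at bench level; its yaw means nothing. On its shoulder, about 86 mm up, lies a black rubber seal of unknown thickness. Its bite can only be felt; it is crushed if the head is turned on by much more than two thirds of a turn after that.
- head: White plastic head, started on the pot's thread but loose. Origin: on the axis, at its lower face; x along its spouts, z up. Round skirt, 87 mm in diameter, 0 to 47.5 mm up. Right-hand thread, 2 mm a turn: clockwise from above tightens. It turns against about 0.12 N m of friction while loose and about 0.42 N m once the seal bites and is dragged round with it; it stays where it is left.
- boss (a point): Hexagonal boss on top of the head to turn it by, 42 mm across flats, 40 mm high (47.5 to 87.5 mm above the head's origin). This point: on the axis, mid-height. Axes as head; flats face the head's +x and -x and every 60 degrees round.
- spout_a (a point): Mouth of the spout on the head's +x side: 84 mm from the axis, 29 mm above the head's origin. Spout: a shoulder of 33 mm diameter out to 58 mm from the axis, then a tube of 21 mm diameter to the mouth, its last 5 mm tapered. Axes as head.
- spout_b (a point): Mouth of the like spout on the head's -x side. Either spout may face the pipe; the other then stays open as the vent. Axes as head.
- sleeve: Loose grey slip sleeve hung on the pipe: tube 48 mm long, 34 mm outside (36 mm over its end beads), 25 mm bore, about 60 g. Origin: its centre; x along its bore, at the start along the pipe's x. It hangs 2 mm below the pipe's centre line. Home, its end bears on the spout's shoulder, its centre 82 mm from the pot's axis. More than about 25 N of push on the head would damage it.
- sample_hex: Bystander: dark hexagonal steel sample, 36 mm across flats, 22 mm high; origin under its centre.
- sample_disc: Bystander: steel disc sample, 40 mm in diameter, 28 mm high; origin under its centre.
- sample_mushroom: Bystander: dark mushroom-shaped steel sample, 42 mm in diameter, 45 mm high; origin under its centre.
- sample_block: Bystander: square steel sample, 34 mm wide, 30 mm high; origin under its centre.
- standard_brass: Bystander: brass reference disc, 38 mm in diameter, 35 mm high; origin under its centre.
- brush: Bystander: electrode brush, 200 mm long, about 20 mm high, lying along its x; origin under its middle.
- spanner: Bystander: spanner, 180 mm long, about 20 mm high, lying along its x; origin under its middle.

How it is judged:
On the way, in this order (a step that is already met when the one before it is completed fails the run):
1. the head is screwed down past the bite of the seal (5 to 68 N on it) and a spout points along the pipe (within 0.05 rad) (angle between the x axis of head and the x axis of pipe, either way round below 0.05 rad and contact force between head and pot between 5 and 68 N), for 0.2 s.
2. the sleeve is home on the spout (x of sleeve in the frame of pipe between 0.078 and 0.0845 m and y of sleeve in the frame of pipe between -0.005 and 0.005 m and z of sleeve in the frame of pipe between 0.109 and 0.121 m), for 0.2 s.
At the end, for the whole second after the job is handed in: Head screwed past the bite: seal carries 5 to 68 N (about 0.5 to 5 rad past it), a spout within 0.05 rad of the pipe's direction; sleeve at rest over spout and pipe, centre within 2.5 mm of home (82 mm from the pot's axis), not off the line by over 5 mm (all of step 1 and all of step 2 and linear speed of sleeve below 0.02 m/s); the robot touches nothing.
It fails at once if the seal is crushed by overtightening (over 68 N on it) (contact force between head and pot above 68 N).
It fails at once if the sleeve is forced against the head with more than 25 N (contact force between sleeve and head above 25 N).
It fails at once if a bystander is moved by more than 30 mm (distance of any of sample_hex, sample_disc, sample_mushroom, sample_block, standard_brass, brush, spanner from where it was at the start of the episode above 0.03 m).
It also fails if it takes over 72 s, if anything falls off the work surface, if the arm or the gripper's body presses on something with over 40 N, if the wrist force passes 120 N, or if a joint passes its speed limit or range.

## Working session

There is one attempt and no reset: what is moved stays moved. The work goes in short steps, Python scripts to look and compute and a tool call to move; the robot and the scene stay as the last step left them, time stands still between calls to the robot, and variables do not carry over. Pictures are saved under pics/ and viewed, at most 10 in all, crops included, and the job is handed in when it is done.

Besides the shell and the picture viewer there is one more tool, called after "Call:" by a JSON object that holds its "api" and its "payload". apply_moves: Moves the arm, as the interface text tells. Shifts and turns lie within -1 to 1; 1 stands for 250 mm of shift or 30 degrees of turn. Its arguments: {"type":"object","properties":{"steps":{"type":"array"},"jaw":{"type":"number"},"newtons":{"type":"number"}},"required":["steps"]}

```bash
mkdir -p pics; ls
python3 - <<'E'
from station import *
import cv2
s=get_state()
for k,v in s.items(): print(k,v)
for n in ("scene","top"):
    print(n,camera_model(n)); cv2.imwrite(f"pics/{n}0.png",grab_frame(n))
import numpy as np
a=cv2.imread("pics/scene0.png");b=cv2.imread("pics/top0.png")
E
```

```text
pics
t 0.0
q [-8.51912489e-01  3.59367150e-01  1.10458607e-02 -3.67114406e-04
 -1.22408177e+00 -2.88125950e-01]
qd [ 2.94145522e-06  4.98217738e-04  8.01955405e-04 -1.89748554e-03
 -8.62338296e-04  9.38430776e-04]
joint_efforts [ 1.63132168e-03 -5.82705295e+01  2.93052936e+01  6.99711442e+00
  6.68093868e-03 -1.82067188e-04]
eef_pos [ 0.28162308 -0.61285752  0.20212676]
ee_rot [ 3.13995408e+00 -1.25724526e-04 -2.71095969e+00]
force [-0.42926867 -0.22081921  0.02816328]
moment [-0.0104558  -0.00018156 -0.02783988]
gripper_force 0.0
width 0.0877641921943931
scene {'fx': 478.9856604010593, 'fy': 478.9856604010593, 'cx': 250.0822475927562, 'cy': 192.57397348282237, 'xyz': array([1.12990354, 0.22019831, 0.94510874]), 'rotation': array([-2.51661171,  0.00694276,  1.78409432])}
top {'fx': 470.54198597907526, 'fy': 470.54198597907526, 'cx': 248.58366803691592, 'cy': 194.10139947416988, 'xyz': array([0.46771559, 0.08064352, 1.19356067]), 'rotation': array([-3.03211166, -0.00562977, -1.57725132])}
```

View pics/scene0.png

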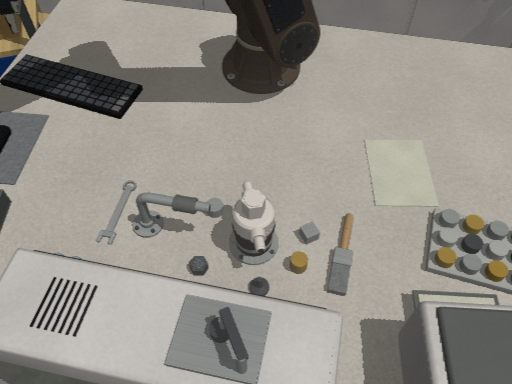

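View pics/top0.png

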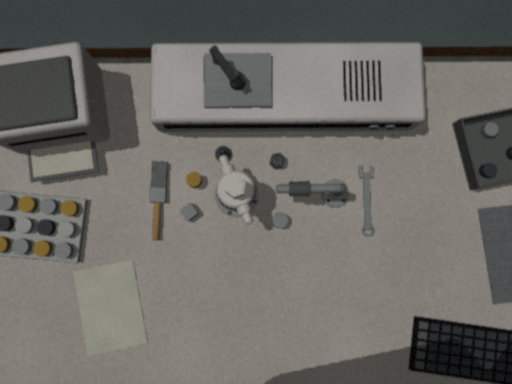

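The scene picture shows the pot and head at about (253,220), the pipe elbow at (150,210) and the sleeve at (185,204). In the top picture the boss is at (236,187), the pipe end at (279,188), the sleeve at (300,188) and the flange at (335,195). I'll enlarge both.

Run:
```python
import cv2
a=cv2.imread("pics/scene0.png");b=cv2.imread("pics/top0.png")
cv2.imwrite("pics/topc.png",cv2.resize(b[130:250,205:365],None,fx=5,fy=5,interpolation=cv2.INTER_CUBIC))
cv2.imwrite("pics/scenec.png",cv2.resize(a[165:285,125:285],None,fx=5,fy=5,interpolation=cv2.INTER_CUBIC))
```

```text
(no output)
```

View pics/topc.png

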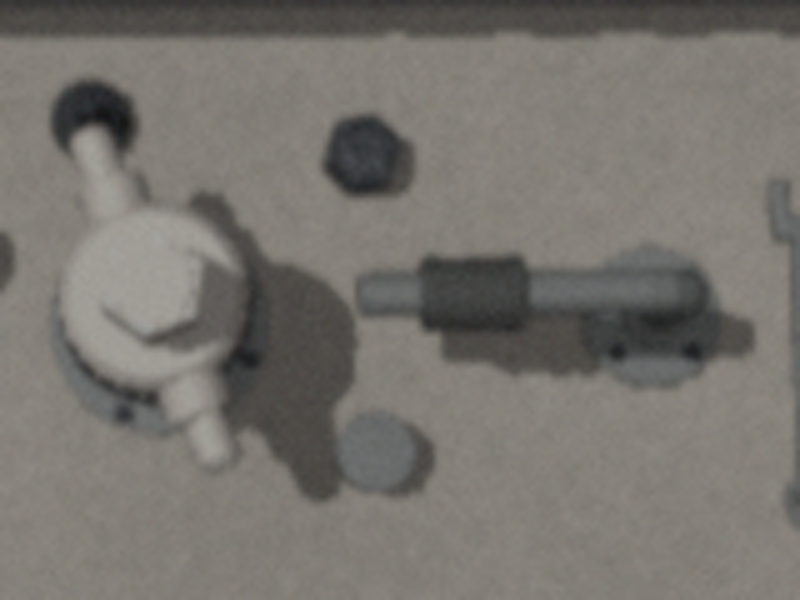

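View pics/scenec.png

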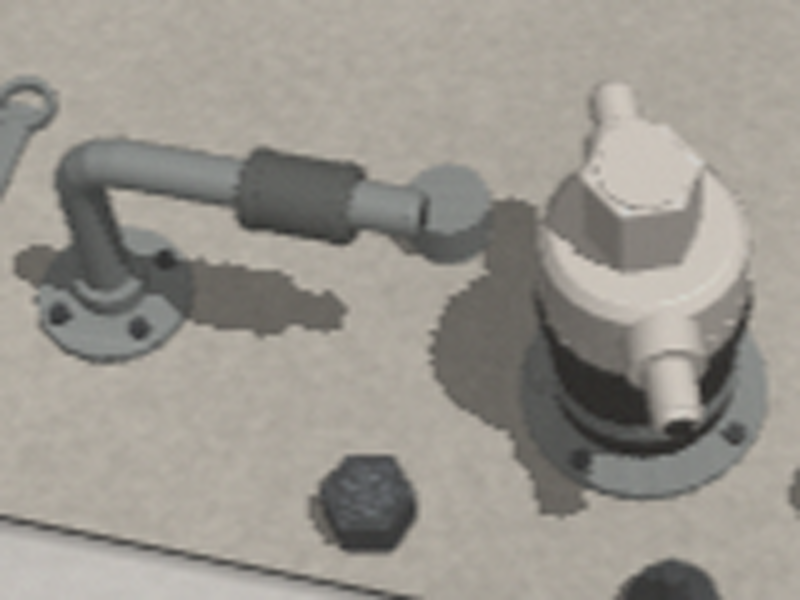

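```bash
cat > h.py <<'E'
from station import *
import numpy as np, cv2
from scipy.spatial.transform import Rotation as R
from scipy.optimize import least_squares
def proj(c,P):
    Rm=R.from_euler('xyz',c['rotation']).as_matrix(); p=(np.asarray(P)-c['xyz'])@Rm
    return np.array([c['cx']+c['fx']*p[...,0]/p[...,2],c['cy']+c['fy']*p[...,1]/p[...,2]]).T
E
python3 - <<'E'
from h import *
ct,cs=camera_model('top'),camera_model('scene')
names=['end','sleeve','flange','sp+','sp-','boss']
T=np.array([(359,294),(474,293),(652,316),(90,128),(214,462),(154,294)],float)
S=np.array([(423,212),(302,195),(115,293),(680,420),(613,92),(645,167)],float)
T=(T+.5)/5-.5+[205,130]; S=(S+.5)/5-.5+[125,165]
def pts(p):
    x,y,a,b,h,s=p
    o=np.array([x,y,0]);u=np.array([np.cos(a),np.sin(a),0]);v=np.array([np.cos(b),np.sin(b),0]);z=np.array([0,0,1])
    return np.array([o+.094*u+.115*z,o+s*u+.113*z,o+.25*u+.006*z,o+.084*v+(h+.029)*z,o-.084*v+(h+.029)*z,o+(h+.0875)*z])
f=lambda p:np.r_[(proj(ct,pts(p))-T).ravel(),(proj(cs,pts(p))-S).ravel()]
r=least_squares(f,[.5,.1,-1.57,.3,.09,.14],loss='soft_l1')
print(r.x.round(4)); 
e=f(r.x).reshape(2,6,2).round(1);print(names);print(e)
print(np.degrees(r.x[2:4]))
E
```

```text
[ 0.5977  0.1054 -1.5547  0.3638  0.0846  0.1476]
['end', 'sleeve', 'flange', 'sp+', 'sp-', 'boss']
[[[-0.8 -0. ]
  [-0.7 -0.2]
  [-0.8 -0.6]
  [-0.7  0.7]
  [ 0.6  1.2]
  [-1.1 -2.3]]

 [[-0.2 -0.3]
  [-0.6 -0.4]
  [-0.3 -0.8]
  [-1.   0.9]
  [-0.1 -0.7]
  [-0.6  0. ]]]
[-89.08058133  20.84263572]
```

Call:
{"api": "apply_moves", "payload": {"steps": [{"translation":[0.05,0.1,0.02],"rotation":[0,0,0.1]},{"translation":[0.1,0.2,0.04],"rotation":[0,0,0.2]},{"translation":[0.15,0.3,0.06],"rotation":[0,0,0.3]},{"translation":[0.2,0.4,0.08],"rotation":[0,0,0.4]},{"translation":[0.25,0.5,0.1],"rotation":[0,0,0.5]},{"translation":[0.3,0.6,0.12],"rotation":[0,0,0.6]},{"translation":[0.35,0.7,0.14],"rotation":[0,0,0.7]},{"translation":[0.4,0.8,0.16],"rotation":[0,0,0.8]},{"translation":[0.45,0.9,0.18],"rotation":[0,0,0.9]},{"translation":[0.45,0.98,0.2],"rotation":[0,0,0.98]}], "jaw": -1}}

```text
t: 0.93
eef_pos: [0.3957, -0.3666, 0.2528]
ee_rot: [3.141, 0.0, -2.194]
force: [-1.1, 0.3, 0.3]
width: 0.0876
gripper_force: 0.0
```

```bash
python3 -c "
from h import *
import station
print([ (k,v) for k,v in vars(station).items() if isinstance(v,(int,float))])
s=get_state();print(s['q'],s['eef_pos'],s['ee_rot'])"
```

```text
[('hold_point_z', 0.0188)]
[-3.83927050e-01  1.05427998e-01 -2.07488297e-01 -2.89660436e-04
 -1.25837014e+00 -2.39122119e-01] [ 0.39567768 -0.36658306  0.25275376] [ 3.14105120e+00  1.51667967e-04 -2.19393464e+00]
```

Call:
{"api": "apply_moves", "payload": {"steps": [{"translation":[0.04,0.09,0],"rotation":[0,0,0.1]},{"translation":[0.08,0.19,0],"rotation":[0,0,0.2]},{"translation":[0.12,0.28,0],"rotation":[0,0,0.3]},{"translation":[0.16,0.38,0],"rotation":[0,0,0.4]},{"translation":[0.2,0.47,0],"rotation":[0,0,0.5]},{"translation":[0.24,0.57,0],"rotation":[0,0,0.6]},{"translation":[0.28,0.66,0],"rotation":[0,0,0.7]},{"translation":[0.32,0.76,0],"rotation":[0,0,0.8]},{"translation":[0.36,0.85,0],"rotation":[0,0,0.9]},{"translation":[0.4,0.94,0],"rotation":[0,0,1]}]}}

```text
t: 1.77
eef_pos: [0.4944, -0.132, 0.2529]
ee_rot: [3.141, 0.0, -1.671]
force: [0.4, -0.3, 0.2]
width: 0.0875
gripper_force: 0.0
```

Call:
{"api": "apply_moves", "payload": {"steps": [{"translation":[0.04,0.09,0],"rotation":[0,0,0.1]},{"translation":[0.08,0.19,0],"rotation":[0,0,0.2]},{"translation":[0.12,0.28,0],"rotation":[0,0,0.3]},{"translation":[0.16,0.38,0],"rotation":[0,0,0.4]},{"translation":[0.2,0.47,0],"rotation":[0,0,0.5]},{"translation":[0.24,0.57,0],"rotation":[0,0,0.6]},{"translation":[0.28,0.66,0],"rotation":[0,0,0.7]},{"translation":[0.32,0.76,0],"rotation":[0,0,0.8]},{"translation":[0.36,0.85,0],"rotation":[0,0,0.9]},{"translation":[0.4,0.94,0],"rotation":[0,0,1]}]}}

```text
t: 2.6
eef_pos: [0.5944, 0.103, 0.2527]
ee_rot: [3.141, 0.0, -1.148]
force: [0.8, -0.0, -0.1]
width: 0.0874
gripper_force: 0.0
```

Call:
{"api": "apply_moves", "payload": {"steps": [{"translation":[0,0,0],"rotation":[0,0,0.2]},{"translation":[0,0,0],"rotation":[0,0,0.4]},{"translation":[0,0,0],"rotation":[0,0,0.6]},{"translation":[0,0,0],"rotation":[0,0,0.8]},{"translation":[0,0,0],"rotation":[0,0,1]},{"translation":[0,0,0],"rotation":[0,0,1]},{"translation":[0,0,0],"rotation":[0,0,1]},{"translation":[0,0,0],"rotation":[0,0,1]},{"translation":[0,0,0],"rotation":[0,0,1]},{"translation":[0,0,0],"rotation":[0,0,1]}]}}

```text
t: 3.43
eef_pos: [0.5943, 0.1016, 0.253]
ee_rot: [3.142, 0.0, -0.628]
force: [1.0, -0.3, -0.1]
width: 0.0878
gripper_force: 0.0
```

Run:
```python
from h import *
s=get_state();print(s['q'],s['eef_pos'],s['ee_rot'])
c=camera_model('wrist');print(c)
im=grab_frame('wrist'); cv2.imwrite('pics/w1.png',im)
cv2.imwrite('pics/w1b.png',cv2.resize(im,None,fx=1.5,fy=1.5,interpolation=cv2.INTER_CUBIC))
```

```text
[ 4.93110368e-01  2.13236956e-01 -7.59810893e-02 -1.58772512e-05
 -1.28168057e+00  4.49201624e-01] [0.59430622 0.10164063 0.25301042] [ 3.14150712e+00  5.81277937e-05 -6.28488865e-01]
{'fx': 297.3186396354542, 'fy': 297.3186396354542, 'cx': 255.821538441692, 'cy': 195.88353091849456, 'xyz': array([0.65433702, 0.05926627, 0.4356572 ]), 'rotation': array([ 2.86593944e+00, -4.20409202e-04, -2.19826949e+00])}
```

View pics/w1b.png

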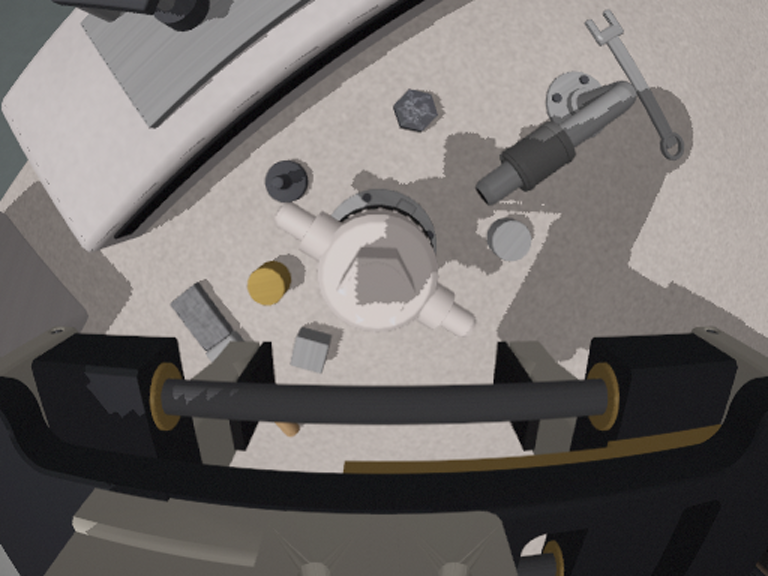

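Wrist picture (1.5×): head skirt centred near (377,271), spout mouths at (283,217) and (470,322), pipe end (487,191), sleeve (537,157), flange (575,98). Now a joint fit.

Run:
```python
from h import *
ct,cs=camera_model('top'),camera_model('scene')
cw={'fx':297.3186,'cx':255.8215,'cy':195.8835,'xyz':np.array([0.65433702,0.05926627,0.4356572]),'rotation':[2.86593944,-4.2e-4,-2.19826949]}
def fish(c,P):
    p=(np.asarray(P)-c['xyz'])@R.from_euler('xyz',c['rotation']).as_matrix()
    rr=np.hypot(p[:,0],p[:,1]);th=np.arctan2(rr,p[:,2])
    return np.c_[c['cx']+c['fx']*th*p[:,0]/rr,c['cy']+c['fx']*th*p[:,1]/rr]
T=np.array([(359,294),(474,293),(652,316),(90,128),(214,462)],float)
S=np.array([(423,212),(302,195),(115,293),(680,420),(613,92)],float)
W=np.array([(487,191),(537,157),(575,98),(283,217),(470,322),(377,271)],float)
T=(T+.5)/5-.5+[205,130]; S=(S+.5)/5-.5+[125,165]; W=(W+.5)/1.5-.5
def pts(p):
    x,y,a,b,h,s=p
    o=np.array([x,y,0]);u=np.array([np.cos(a),np.sin(a),0]);v=np.array([np.cos(b),np.sin(b),0]);z=np.array([0,0,1])
    return np.array([o+.094*u+.115*z,o+s*u+.113*z,o+.25*u+.006*z,o+.084*v+(h+.029)*z,o-.084*v+(h+.029)*z,o+(h+.0475)*z])
f=lambda p:np.r_[(proj(ct,pts(p))[:5]-T).ravel(),(proj(cs,pts(p))[:5]-S).ravel(),(fish(cw,pts(p))-W).ravel()]
r=least_squares(f,[.5,.1,-1.57,.3,.09,.14],loss='soft_l1')
print(r.x.round(4),np.degrees(r.x[2:4])); print(f(r.x).reshape(-1,2).round(1))
w=lambda p:(fish(cw,pts(p))-W).ravel()
r=least_squares(w,r.x); print(r.x.round(4),np.degrees(r.x[2:4]),w(r.x).round(1))
```

```text
[ 0.5985  0.1043 -1.5537  0.3918  0.0812  0.1459] [-89.02121086  22.45060551]
[[-0.4 -0.4]
 [-1.  -0.6]
 [-0.4 -1. ]
 [-1.1  1. ]
 [ 2.   0.6]
 [-0.8 -0.1]
 [-0.4 -0. ]
 [-0.9 -0.5]
 [-0.4  1.8]
 [-1.6  0.6]
 [-3.1  1.9]
 [-0.4 -1.6]
 [ 2.3  3.4]
 [-0.5 -4.4]
 [ 0.3  0.7]
 [ 1.1  1.7]]
[ 0.5969  0.1043 -1.5356  0.4208  0.0765  0.1451] [-87.98576524  24.10985804] [-3.2  1.8 -1.5 -2.   1.2  1.8  0.3 -1.8  1.4 -1.3  2.   1.7]
```

Call:
{"api": "apply_moves", "payload": {"steps": [{"translation":[0.01,0.01,0],"rotation":[0,0,0.2]},{"translation":[0.013,0.012,0],"rotation":[0,0,0.4]},{"translation":[0.013,0.012,0],"rotation":[0,0,0.6]},{"translation":[0.013,0.012,-0.02],"rotation":[0,0,0.8]},{"translation":[0.013,0.012,-0.08],"rotation":[0,0,0.92]},{"translation":[0.013,0.012,-0.16],"rotation":[0,0,0.92]},{"translation":[0.013,0.012,-0.24],"rotation":[0,0,0.92]},{"translation":[0.013,0.012,-0.32],"rotation":[0,0,0.92]},{"translation":[0.013,0.012,-0.38],"rotation":[0,0,0.92]},{"translation":[0.013,0.012,-0.43],"rotation":[0,0,0.92]}]}}

```text
t: 4.32
eef_pos: [0.5971, 0.1044, 0.1441]
ee_rot: [3.141, 0.001, -0.146]
force: [-0.1, 0.7, -0.6]
width: 0.0876
gripper_force: 0.0
```

Call:
{"api": "apply_moves", "payload": {"steps": [{"translation":[0,0,0],"rotation":[0,0,0]},{"translation":[0,0,0],"rotation":[0,0,0]},{"translation":[0,0,0],"rotation":[0,0,0]},{"translation":[0,0,0],"rotation":[0,0,0]},{"translation":[0,0,0],"rotation":[0,0,0]},{"translation":[0,0,0],"rotation":[0,0,0]},{"translation":[0,0,0],"rotation":[0,0,0]},{"translation":[0,0,0],"rotation":[0,0,0]},{"translation":[0,0,0],"rotation":[0,0,0]},{"translation":[0,0,0],"rotation":[0,0,0]}], "jaw": 1, "newtons": 40}}

```text
t: 5.15
eef_pos: [0.5978, 0.1048, 0.1459]
ee_rot: [-3.141, -0.001, -0.145]
force: [0.8, 0.8, 1.6]
width: 0.0411
gripper_force: 40.0
```

```bash
cat > st.py <<'E'
from station import *
import numpy as np
s=get_state()
for k in ('t','q','eef_pos','ee_rot','force','moment','width','gripper_force'): print(k,np.round(s[k],4))
print('yaw',np.degrees(s['ee_rot'][2]),'j6',s['joint_efforts'][5])
E
python3 st.py
```

```text
t 5.15
q [ 4.9510e-01  2.8970e-01 -2.2420e-01  1.0000e-04 -1.0562e+00  9.3060e-01]
eef_pos [0.5978 0.1048 0.1459]
ee_rot [-3.1413e+00 -5.0000e-04 -1.4510e-01]
force [0.7873 0.8041 1.623 ]
moment [0.1326 0.231  0.0192]
width 0.0411
gripper_force 40.0008
yaw -8.310880912426738 j6 -0.00036509843084786553
```

Call:
{"api": "apply_moves", "payload": {"steps": [{"translation":[0,0,0],"rotation":[0,0,-0.11]},{"translation":[0,0,0],"rotation":[0,0,-0.22]},{"translation":[0,0,0],"rotation":[0,0,-0.33]},{"translation":[0,0,0],"rotation":[0,0,-0.44]},{"translation":[0,0,0],"rotation":[0,0,-0.55]},{"translation":[0,0,-0.0007],"rotation":[0,0,-0.66]},{"translation":[0,0,-0.0007],"rotation":[0,0,-0.77]},{"translation":[0,0,-0.0007],"rotation":[0,0,-0.88]},{"translation":[0,0,-0.0007],"rotation":[0,0,-0.94]},{"translation":[0,0,-0.0007],"rotation":[0,0,-1]}]}}

```text
t: 5.98
eef_pos: [0.5978, 0.1047, 0.1458]
ee_rot: [-3.141, -0.001, -0.67]
force: [-0.7, 1.2, 2.1]
width: 0.0411
gripper_force: 40.1
```

```bash
python3 st.py
```

```text
t 5.9833
q [ 4.952e-01  2.899e-01 -2.245e-01  4.000e-04 -1.056e+00  4.058e-01]
eef_pos [0.5978 0.1047 0.1458]
ee_rot [-3.1413e+00 -5.0000e-04 -6.6960e-01]
force [-0.7086  1.2432  2.083 ]
moment [0.0714 0.2966 0.463 ]
width 0.0411
gripper_force 40.0828
yaw -38.3633846429432 j6 0.08941918378695846
```

Call:
{"api": "apply_moves", "payload": {"steps": [{"translation":[0,0,0],"rotation":[0,0,-0.1]},{"translation":[0,0,0],"rotation":[0,0,-0.2]},{"translation":[0,0,0],"rotation":[0,0,-0.3]},{"translation":[0,0,0],"rotation":[0,0,-0.4]},{"translation":[0,0,0],"rotation":[0,0,-0.5]},{"translation":[0,0,-0.0007],"rotation":[0,0,-0.6]},{"translation":[0,0,-0.0007],"rotation":[0,0,-0.7]},{"translation":[0,0,-0.0007],"rotation":[0,0,-0.8]},{"translation":[0,0,-0.0007],"rotation":[0,0,-0.9]},{"translation":[0,0,-0.0007],"rotation":[0,0,-1]}]}}

```text
t: 6.82
eef_pos: [0.5978, 0.1048, 0.1457]
ee_rot: [-3.141, -0.0, -1.194]
force: [-1.1, 0.4, 2.3]
width: 0.0414
gripper_force: 40.1
```

```bash
python3 st.py
```

```text
t 6.8167
q [ 4.9530e-01  2.8990e-01 -2.2460e-01  4.0000e-04 -1.0557e+00 -1.1860e-01]
eef_pos [0.5978 0.1048 0.1457]
ee_rot [-3.141e+00 -3.000e-04 -1.194e+00]
force [-1.1212  0.439   2.3304]
moment [0.1746 0.4348 0.4759]
width 0.0414
gripper_force 40.0865
yaw -68.41008579240217 j6 0.5875164829194546
```

Call:
{"api": "apply_moves", "payload": {"steps": [{"translation":[0,0,0],"rotation":[0,0,-0.03]},{"translation":[0,0,0],"rotation":[0,0,-0.06]},{"translation":[0,0,0],"rotation":[0,0,-0.09]},{"translation":[0,0,0],"rotation":[0,0,-0.12]},{"translation":[0,0,0],"rotation":[0,0,-0.15]},{"translation":[0,0,0],"rotation":[0,0,-0.18]},{"translation":[0,0,0],"rotation":[0,0,-0.21]},{"translation":[0,0,0],"rotation":[0,0,-0.24]},{"translation":[0,0,0],"rotation":[0,0,-0.27]},{"translation":[0,0,0],"rotation":[0,0,-0.3]}]}}

```text
t: 7.65
eef_pos: [0.5978, 0.1048, 0.1456]
ee_rot: [-3.141, -0.0, -1.35]
force: [-0.7, 1.1, 6.2]
width: 0.041
gripper_force: 40.1
```

```bash
python3 st.py
```

```text
t 7.65
q [ 4.9510e-01  2.9000e-01 -2.2460e-01  2.0000e-04 -1.0556e+00 -2.7450e-01]
eef_pos [0.5978 0.1048 0.1456]
ee_rot [-3.141  -0.     -1.3501]
force [-0.7062  1.0641  6.2497]
moment [0.3359 0.5829 0.3739]
width 0.041
gripper_force 40.0832
yaw -77.3528641389357 j6 -0.12428296264261007
```

Call:
{"api": "apply_moves", "payload": {"steps": [{"translation":[0,0,0],"rotation":[0,0,-0.03]},{"translation":[0,0,0],"rotation":[0,0,-0.06]},{"translation":[0,0,0],"rotation":[0,0,-0.09]},{"translation":[0,0,0],"rotation":[0,0,-0.12]},{"translation":[0,0,0],"rotation":[0,0,-0.15]},{"translation":[0,0,0],"rotation":[0,0,-0.18]},{"translation":[0,0,0],"rotation":[0,0,-0.21]},{"translation":[0,0,0],"rotation":[0,0,-0.24]},{"translation":[0,0,0],"rotation":[0,0,-0.27]},{"translation":[0,0,0],"rotation":[0,0,-0.3]}]}}

```text
t: 8.48
eef_pos: [0.5978, 0.1048, 0.1456]
ee_rot: [-3.141, 0.0, -1.507]
force: [-0.8, 0.3, 5.4]
width: 0.041
gripper_force: 40.1
```

```bash
python3 st.py
```

```text
t 8.4833
q [ 4.9520e-01  2.9000e-01 -2.2470e-01  2.0000e-04 -1.0555e+00 -4.3150e-01]
eef_pos [0.5978 0.1048 0.1456]
ee_rot [-3.1410e+00  1.0000e-04 -1.5071e+00]
force [-0.8305  0.3016  5.4403]
moment [0.3527 0.5355 0.4545]
width 0.041
gripper_force 40.0837
yaw -86.34877354601 j6 -0.12602887116372585
```

Call:
{"api": "apply_moves", "payload": {"steps": [{"translation":[0,0,0],"rotation":[0,0,0.03]},{"translation":[0,0,0],"rotation":[0,0,0.06]},{"translation":[0,0,0],"rotation":[0,0,0.09]},{"translation":[0,0,0],"rotation":[0,0,0.12]},{"translation":[0,0,0],"rotation":[0,0,0.15]},{"translation":[0,0,0],"rotation":[0,0,0.18]},{"translation":[0,0,0],"rotation":[0,0,0.21]},{"translation":[0,0,0],"rotation":[0,0,0.24]},{"translation":[0,0,0],"rotation":[0,0,0.27]},{"translation":[0,0,0],"rotation":[0,0,0.3]}]}}

```text
t: 9.32
eef_pos: [0.5979, 0.1049, 0.1456]
ee_rot: [-3.141, 0.0, -1.349]
force: [-1.9, -0.0, 5.3]
width: 0.0412
gripper_force: 40.0
```

```bash
python3 st.py; python3 -c "
from station import *
for i in range(3):
    grab_frame('top'); print(get_state()['moment'])"
```

```text
t 9.3167
q [ 4.9500e-01  2.9000e-01 -2.2450e-01 -2.0000e-04 -1.0554e+00 -2.7360e-01]
eef_pos [0.5979 0.1049 0.1456]
ee_rot [-3.1408e+00  4.0000e-04 -1.3495e+00]
force [-1.9218 -0.0134  5.274 ]
moment [ 0.4591  0.4735 -0.1251]
width 0.0412
gripper_force 40.0062
yaw -77.32044565712806 j6 -0.18012830056250095
[ 0.43596929  0.53711866 -0.13159276]
[ 0.41560401  0.50414083 -0.09708173]
[ 0.42230156  0.51508649 -0.09074064]
```

Call:
{"api": "apply_moves", "payload": {"steps": [{"translation":[0,0,0],"rotation":[0,0,-0.03]},{"translation":[0,0,0],"rotation":[0,0,-0.06]},{"translation":[0,0,0],"rotation":[0,0,-0.09]},{"translation":[0,0,0],"rotation":[0,0,-0.12]},{"translation":[0,0,0],"rotation":[0,0,-0.15]},{"translation":[0,0,0],"rotation":[0,0,-0.18]},{"translation":[0,0,0],"rotation":[0,0,-0.21]},{"translation":[0,0,0],"rotation":[0,0,-0.24]},{"translation":[0,0,0],"rotation":[0,0,-0.27]},{"translation":[0,0,0],"rotation":[0,0,-0.3]}]}}

```text
t: 10.3
eef_pos: [0.5979, 0.1049, 0.1455]
ee_rot: [-3.141, 0.0, -1.507]
force: [-1.4, 1.2, 5.9]
width: 0.0409
gripper_force: 40.1
```

```bash
python3 st.py; python3 -c "
from station import *
for i in range(3):
    grab_frame('top'); print(get_state()['moment'])"
```

```text
t 10.3
q [ 0.4951  0.29   -0.2246  0.     -1.0555 -0.4317]
eef_pos [0.5979 0.1049 0.1455]
ee_rot [-3.1410e+00  3.0000e-04 -1.5073e+00]
force [-1.3945  1.1572  5.8606]
moment [0.366  0.6353 0.474 ]
width 0.0409
gripper_force 40.0859
yaw -86.36260170880432 j6 -0.1342218043282628
[0.44864321 0.56220872 0.4273985 ]
[0.43724224 0.5368939  0.38275582]
[0.31067106 0.53080134 0.32159845]
```

Call:
{"api": "apply_moves", "payload": {"steps": [{"translation":[0,0,0],"rotation":[0,0,-0.1]},{"translation":[0,0,0],"rotation":[0,0,-0.2]},{"translation":[0,0,0],"rotation":[0,0,-0.3]},{"translation":[0,0,0],"rotation":[0,0,-0.4]},{"translation":[0,0,0],"rotation":[0,0,-0.5]},{"translation":[0,0,0],"rotation":[0,0,-0.6]},{"translation":[0,0,0],"rotation":[0,0,-0.7]},{"translation":[0,0,0],"rotation":[0,0,-0.8]},{"translation":[0,0,0],"rotation":[0,0,-0.9]},{"translation":[0,0,0],"rotation":[0,0,-1]}]}}

```text
t: 11.28
eef_pos: [0.5978, 0.1049, 0.1455]
ee_rot: [-3.141, 0.001, -2.032]
force: [-1.2, 0.9, 4.9]
width: 0.041
gripper_force: 40.1
```

Call:
{"api": "apply_moves", "payload": {"steps": [{"translation":[0,0,0],"rotation":[0,0,-0.04]},{"translation":[0,0,0],"rotation":[0,0,-0.08]},{"translation":[0,0,0],"rotation":[0,0,-0.08]},{"translation":[0,0,0],"rotation":[0,0,-0.08]},{"translation":[0,0,0],"rotation":[0,0,-0.08]},{"translation":[0,0,0],"rotation":[0,0,-0.08]},{"translation":[0,0,0],"rotation":[0,0,-0.08]},{"translation":[0,0,0],"rotation":[0,0,-0.08]},{"translation":[0,0,0],"rotation":[0,0,-0.08]},{"translation":[0,0,0],"rotation":[0,0,-0.08]}]}}

```text
t: 12.12
eef_pos: [0.5978, 0.1049, 0.1455]
ee_rot: [-3.141, 0.001, -2.071]
force: [-0.8, 1.5, 4.6]
width: 0.0413
gripper_force: 40.0
```

```bash
python3 st.py
python3 - <<'E'
from h import *
s=grab_frame('scene'); cv2.imwrite('pics/s2.png',s)
cv2.imwrite("pics/s2c.png",cv2.resize(s[165:285,125:285],None,fx=5,fy=5,interpolation=cv2.INTER_CUBIC))
E
```

```text
t 12.1167
q [ 4.9520e-01  2.9010e-01 -2.2460e-01 -1.0000e-04 -1.0553e+00 -9.9550e-01]
eef_pos [0.5978 0.1049 0.1455]
ee_rot [-3.1413e+00  7.0000e-04 -2.0712e+00]
force [-0.802   1.5039  4.5584]
moment [0.6631 0.5103 0.2954]
width 0.0413
gripper_force 40.0435
yaw -118.66950000051429 j6 -0.3070448152720928
```

View pics/s2c.png

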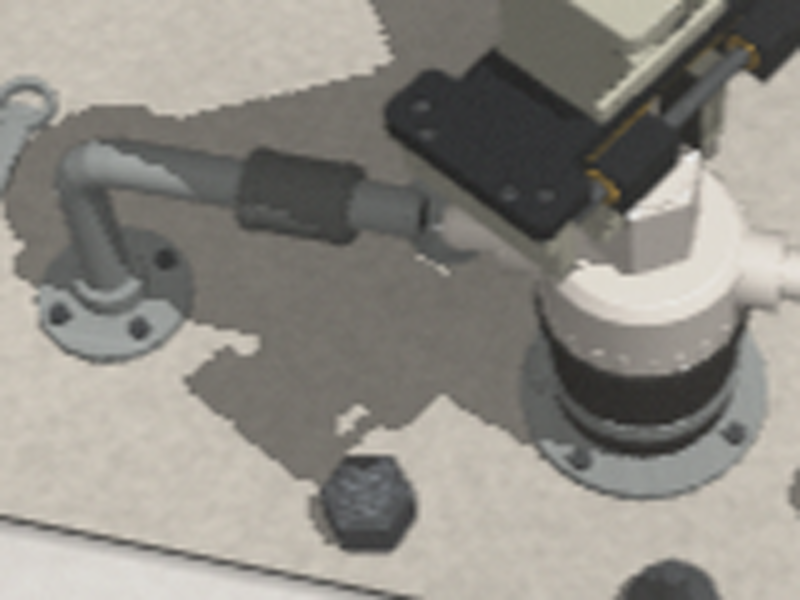

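The shadowed spout mouth sits at about (440,212), facing the pipe end at (423,212), so it looks in line. I'll release, rise and hover over the sleeve.

Call:
{"api": "apply_moves", "payload": {"steps": [{"translation":[0,0,0],"rotation":[0,0,0]},{"translation":[0,0,0],"rotation":[0,0,0]},{"translation":[0,0,0],"rotation":[0,0,0]},{"translation":[0,0,0],"rotation":[0,0,0]},{"translation":[0,0,0],"rotation":[0,0,0]},{"translation":[0,0,0.04],"rotation":[0,0,0]},{"translation":[0,0,0.1],"rotation":[0,0,0]},{"translation":[0,0,0.16],"rotation":[0,0,0]},{"translation":[0,0,0.22],"rotation":[0,0,0]},{"translation":[0,0,0.24],"rotation":[0,0,0]}], "jaw": -1}}

```text
t: 13.0
eef_pos: [0.5988, 0.1049, 0.2084]
ee_rot: [-3.139, 0.003, -2.072]
force: [0.1, 0.1, 0.6]
width: 0.0874
gripper_force: 0.0
```

Call:
{"api": "apply_moves", "payload": {"steps": [{"translation":[0,-0.06,0],"rotation":[0,0,0.1]},{"translation":[0,-0.12,0],"rotation":[0,0,0.2]},{"translation":[0,-0.2,0],"rotation":[0,0,0.3]},{"translation":[0,-0.28,0],"rotation":[0,0,0.4]},{"translation":[0,-0.36,0],"rotation":[0,0,0.55]},{"translation":[0,-0.44,0],"rotation":[0,0,0.7]},{"translation":[0,-0.5,0],"rotation":[0,0,0.85]},{"translation":[0.01,-0.55,0],"rotation":[0,0,0.95]},{"translation":[0.01,-0.58,0],"rotation":[0,0,0.98]},{"translation":[0.01,-0.58,0],"rotation":[0,0,0.98]}]}}

```text
t: 13.83
eef_pos: [0.5999, -0.0417, 0.2051]
ee_rot: [3.141, -0.0, -1.56]
force: [-0.8, 0.3, -0.3]
width: 0.0876
gripper_force: 0.0
```

```bash
python3 st.py
python3 - <<'E'
from h import *
print(camera_model('wrist'))
w=grab_frame('wrist');t=grab_frame('top');s=grab_frame('scene')
for n,i in (('w3',w),('t3',t),('s3',s)): cv2.imwrite(f'pics/{n}.png',i)
z=lambda i,x,y,w,h,f:cv2.resize(i[y:y+h,x:x+w],None,fx=f,fy=f,interpolation=cv2.INTER_CUBIC)
cv2.imwrite('pics/c3.png',np.vstack([z(t,205,150,160,60,5),z(s,125,165,160,60,5)]))
cv2.imwrite('pics/w3b.png',z(w,0,0,512,384,1.5))
E
```

```text
t 13.8333
q [ 0.2553  0.2375 -0.1539  0.     -1.1798 -0.2443]
eef_pos [ 0.5999 -0.0417  0.2051]
ee_rot [ 3.1412e+00 -1.0000e-04 -1.5598e+00]
force [-0.781   0.2645 -0.2727]
moment [ 0.0302  0.0674 -0.037 ]
width 0.0876
gripper_force 0.0
yaw -89.36807046324796 j6 0.7278730161488056
{'fx': 297.3186396354542, 'fy': 297.3186396354542, 'cx': 255.821538441692, 'cy': 195.88353091849456, 'xyz': array([ 0.60143509, -0.11424773,  0.38776118]), 'rotation': array([ 2.86638174e+00, -5.50622830e-04, -3.12949860e+00])}
```

View pics/c3.png

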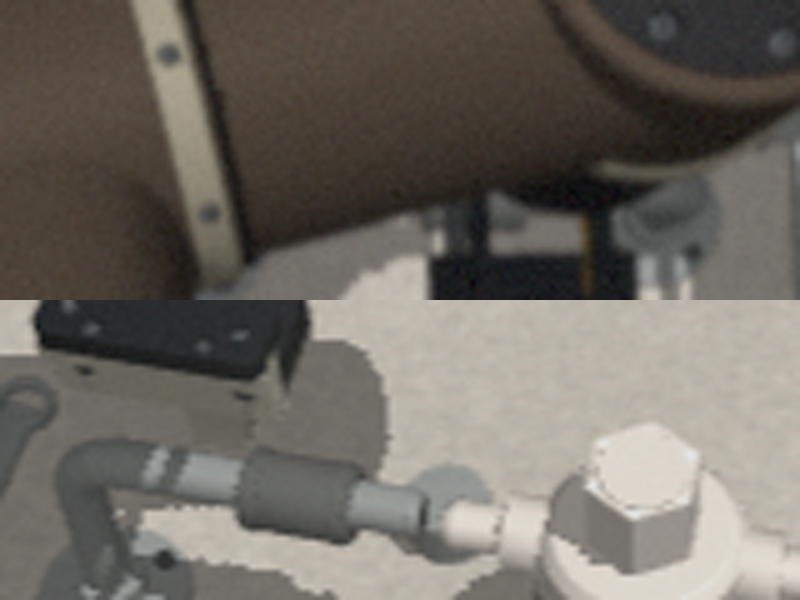

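View pics/w3b.png

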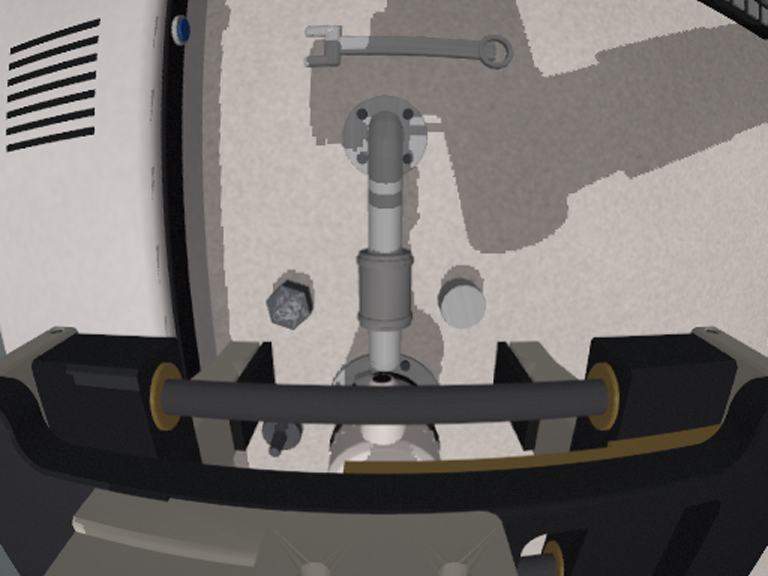

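The wrist picture shows the pipe running straight up the image at column 385, the sleeve centred at (385,288) and the spout in line at (383,380). The alignment is good, so I'll descend and grip the sleeve gently.

Call:
{"api": "apply_moves", "payload": {"steps": [{"translation":[0,0,-0.04],"rotation":[0,0,0]},{"translation":[0,0,-0.1],"rotation":[0,0,0]},{"translation":[0,0,-0.16],"rotation":[0,0,0]},{"translation":[0,0,-0.22],"rotation":[0,0,0]},{"translation":[0,0,-0.28],"rotation":[0,0,0]},{"translation":[0,0,-0.34],"rotation":[0,0,0]},{"translation":[0,0,-0.39],"rotation":[0,0,0]},{"translation":[0,0,-0.42],"rotation":[0,0,0]},{"translation":[0,0,-0.44],"rotation":[0,0,0]},{"translation":[0,0,-0.44],"rotation":[0,0,0]}]}}

```text
t: 14.82
eef_pos: [0.5994, -0.0401, 0.0939]
ee_rot: [3.14, -0.0, -1.559]
force: [-0.8, 0.3, -0.4]
width: 0.0877
gripper_force: 0.0
```

Call:
{"api": "apply_moves", "payload": {"steps": [{"translation":[0,0,0],"rotation":[0,0,0]},{"translation":[0,0,0],"rotation":[0,0,0]},{"translation":[0,0,0],"rotation":[0,0,0]},{"translation":[0,0,0],"rotation":[0,0,0]},{"translation":[0,0,0],"rotation":[0,0,0]},{"translation":[0,0,0],"rotation":[0,0,0]},{"translation":[0,0,0],"rotation":[0,0,0]},{"translation":[0,0,0],"rotation":[0,0,0]},{"translation":[0,0,0],"rotation":[0,0,0]},{"translation":[0,0,0],"rotation":[0,0,0]}], "jaw": 1, "newtons": 10}}

```text
t: 15.65
eef_pos: [0.6001, -0.0403, 0.0952]
ee_rot: [3.142, -0.0, -1.559]
force: [0.2, 0.7, 0.5]
width: 0.032
gripper_force: 10.0
```

```bash
python3 st.py
```

```text
t 15.65
q [ 0.2575  0.3287 -0.2968  0.     -0.9454 -0.2456]
eef_pos [ 0.6001 -0.0403  0.0952]
ee_rot [ 3.1415 -0.     -1.5589]
force [0.1838 0.6638 0.4693]
moment [-0.029   0.1616 -0.0058]
width 0.032
gripper_force 10.0004
yaw -89.3167447982327 j6 -0.0016300284914905205
```

Call:
{"api": "apply_moves", "payload": {"steps": [{"translation":[0,0,0.003],"rotation":[0,0,0]},{"translation":[0,0,0.006],"rotation":[0,0,0]},{"translation":[0,0.015,0.006],"rotation":[0,0,0]},{"translation":[0,0.03,0.006],"rotation":[0,0,0]},{"translation":[0,0.045,0.006],"rotation":[0,0,0]},{"translation":[-0.001,0.06,0.006],"rotation":[0,0,0]},{"translation":[-0.001,0.075,0.006],"rotation":[0,0,0]},{"translation":[-0.001,0.09,0.006],"rotation":[0,0,0]},{"translation":[-0.002,0.105,0.006],"rotation":[0,0,0]},{"translation":[-0.002,0.12,0.006],"rotation":[0,0,0]}]}}

```text
t: 16.48
eef_pos: [0.5996, -0.0098, 0.0967]
ee_rot: [3.142, 0.0, -1.559]
force: [-0.6, -0.6, 0.0]
width: 0.0319
gripper_force: 10.0
```

Call:
{"api": "apply_moves", "payload": {"steps": [{"translation":[0,0.008,0],"rotation":[0,0,0]},{"translation":[0,0.016,0],"rotation":[0,0,0]},{"translation":[0,0.024,0],"rotation":[0,0,0]},{"translation":[0,0.032,0],"rotation":[0,0,0]},{"translation":[0,0.04,0],"rotation":[0,0,0]},{"translation":[0,0.048,0],"rotation":[0,0,0]},{"translation":[0,0.052,0],"rotation":[0,0,0]},{"translation":[0,0.056,0],"rotation":[0,0,0]},{"translation":[0,0.06,0],"rotation":[0,0,0]},{"translation":[0,0.06,0],"rotation":[0,0,0]}]}}

```text
t: 17.32
eef_pos: [0.5996, 0.0048, 0.0967]
ee_rot: [-3.142, -0.0, -1.559]
force: [-0.2, -0.1, -0.2]
width: 0.0317
gripper_force: 10.0
```

```bash
python3 st.py
```

```text
t 17.3167
q [ 0.3336  0.3245 -0.2992  0.     -0.9471 -0.3216]
eef_pos [0.5996 0.0048 0.0967]
ee_rot [-3.1416 -0.     -1.5588]
force [-0.2012 -0.094  -0.2217]
moment [-0.0315  0.1477 -0.0043]
width 0.0317
gripper_force 9.9992
yaw -89.3144634680741 j6 -0.029825958190485835
```

Call:
{"api": "apply_moves", "payload": {"steps": [{"translation":[0,0.006,0],"rotation":[0,0,0]},{"translation":[0,0.012,0],"rotation":[0,0,0]},{"translation":[0,0.018,0],"rotation":[0,0,0]},{"translation":[0,0.024,0],"rotation":[0,0,0]},{"translation":[0,0.03,0],"rotation":[0,0,0]},{"translation":[0,0.036,0],"rotation":[0,0,0]},{"translation":[0,0.042,0],"rotation":[0,0,0]},{"translation":[-0.001,0.048,0],"rotation":[0,0,0]},{"translation":[-0.001,0.054,0],"rotation":[0,0,0]},{"translation":[-0.001,0.056,0],"rotation":[0,0,0]}]}}

```text
t: 18.15
eef_pos: [0.5993, 0.0189, 0.0967]
ee_rot: [3.142, -0.0, -1.559]
force: [0.2, 0.0, -1.2]
width: 0.0322
gripper_force: 10.0
```

Call:
{"api": "apply_moves", "payload": {"steps": [{"translation":[0,0.001,0],"rotation":[0,0,0]},{"translation":[0,0.002,0],"rotation":[0,0,0]},{"translation":[0,0.003,0],"rotation":[0,0,0]},{"translation":[0,0.004,0],"rotation":[0,0,0]},{"translation":[0,0.005,0],"rotation":[0,0,0]},{"translation":[0,0.006,0],"rotation":[0,0,0]},{"translation":[0,0.007,0],"rotation":[0,0,0]},{"translation":[0,0.008,0],"rotation":[0,0,0]},{"translation":[0,0.009,0],"rotation":[0,0,0]},{"translation":[0,0.01,0],"rotation":[0,0,0]}]}}

```text
t: 18.98
eef_pos: [0.5994, 0.0212, 0.0967]
ee_rot: [-3.142, 0.0, -1.559]
force: [-0.0, -0.2, -1.7]
width: 0.0321
gripper_force: 10.0
```

Call:
{"api": "apply_moves", "payload": {"steps": [{"translation":[0,0.001,0],"rotation":[0,0,0]},{"translation":[0,0.002,0],"rotation":[0,0,0]},{"translation":[0,0.003,0],"rotation":[0,0,0]},{"translation":[0,0.004,0],"rotation":[0,0,0]},{"translation":[0,0.005,0],"rotation":[0,0,0]},{"translation":[0,0.006,0],"rotation":[0,0,0]},{"translation":[0,0.006,0],"rotation":[0,0,0]},{"translation":[0,0.006,0],"rotation":[0,0,0]},{"translation":[0,0.006,0],"rotation":[0,0,0]},{"translation":[0,0.006,0],"rotation":[0,0,0]}]}}

```text
t: 19.82
eef_pos: [0.5993, 0.0227, 0.0967]
ee_rot: [3.142, 0.0, -1.559]
force: [-0.5, -0.1, -0.3]
width: 0.0318
gripper_force: 10.0
```

No contact with the shoulder yet, so I'll continue in small steps.

Call:
{"api": "apply_moves", "payload": {"steps": [{"translation":[0,0.001,0],"rotation":[0,0,0]},{"translation":[0,0.002,0],"rotation":[0,0,0]},{"translation":[0,0.003,0],"rotation":[0,0,0]},{"translation":[0,0.004,0],"rotation":[0,0,0]},{"translation":[0,0.004,0],"rotation":[0,0,0]},{"translation":[0,0.005,0],"rotation":[0,0,0]},{"translation":[0,0.005,0],"rotation":[0,0,0]},{"translation":[0,0.006,0],"rotation":[0,0,0]},{"translation":[0,0.006,0],"rotation":[0,0,0]},{"translation":[0,0.006,0],"rotation":[0,0,0]}]}}

```text
t: 20.65
eef_pos: [0.5993, 0.0242, 0.0967]
ee_rot: [3.142, -0.0, -1.559]
force: [-0.1, -0.4, -0.7]
width: 0.032
gripper_force: 10.0
```

```bash
python3 st.py
python3 - <<'E'
from h import *
s=grab_frame('scene'); cv2.imwrite('pics/s4.png',s)
cv2.imwrite("pics/s4c.png",cv2.resize(s[165:285,125:285],None,fx=5,fy=5,interpolation=cv2.INTER_CUBIC))
E
```

```text
t 20.65
q [ 0.3658  0.3248 -0.2988 -0.     -0.9473 -0.3539]
eef_pos [0.5993 0.0242 0.0967]
ee_rot [ 3.1415 -0.     -1.5589]
force [-0.1239 -0.3934 -0.699 ]
moment [-0.0167  0.1116  0.0357]
width 0.032
gripper_force 9.9994
yaw -89.31610051644672 j6 -0.002229216042906046
```

View pics/s4c.png

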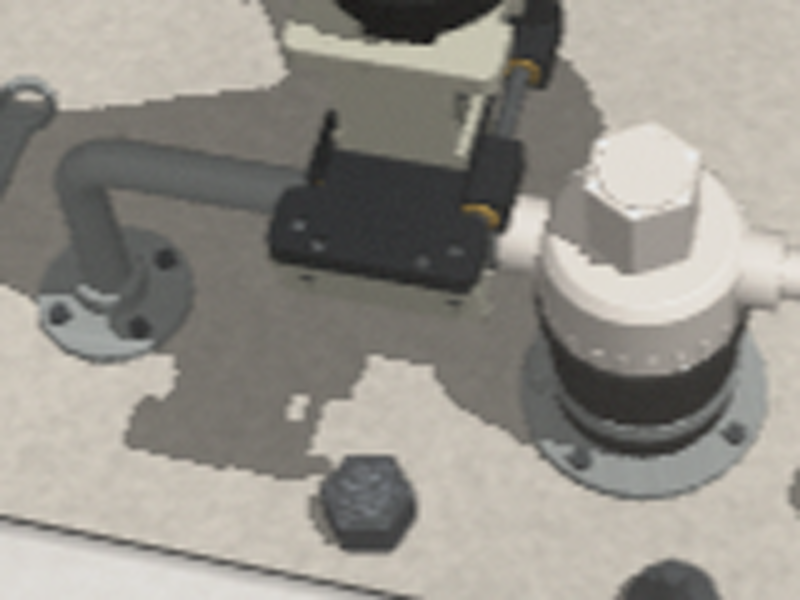

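The sleeve is hidden behind the gripper; the spout's shoulder still shows at (520,235). I'll creep on until there is contact.

Call:
{"api": "apply_moves", "payload": {"steps": [{"translation":[0,0.001,0],"rotation":[0,0,0]},{"translation":[0,0.002,0],"rotation":[0,0,0]},{"translation":[0,0.003,0],"rotation":[0,0,0]},{"translation":[0,0.004,0],"rotation":[0,0,0]},{"translation":[0,0.004,0],"rotation":[0,0,0]},{"translation":[0,0.005,0],"rotation":[0,0,0]},{"translation":[0,0.005,0],"rotation":[0,0,0]},{"translation":[0,0.006,0],"rotation":[0,0,0]},{"translation":[0,0.006,0],"rotation":[0,0,0]},{"translation":[0,0.006,0],"rotation":[0,0,0]}]}}

```text
t: 21.53
eef_pos: [0.5993, 0.0248, 0.0969]
ee_rot: [3.141, -0.001, -1.559]
force: [0.1, -7.2, 0.5]
width: 0.0322
gripper_force: 10.0
```

Call:
{"api": "apply_moves", "payload": {"steps": [{"translation":[0,0.001,0],"rotation":[0,0,0]},{"translation":[0,0.002,0],"rotation":[0,0,0]},{"translation":[0,0.003,0],"rotation":[0,0,0]},{"translation":[0,0.004,0],"rotation":[0,0,0]},{"translation":[0,0.004,0],"rotation":[0,0,0]},{"translation":[0,0.004,0],"rotation":[0,0,0]},{"translation":[0,0.004,0],"rotation":[0,0,0]},{"translation":[0,0.004,0],"rotation":[0,0,0]},{"translation":[0,0.004,0],"rotation":[0,0,0]},{"translation":[0,0.004,0],"rotation":[0,0,0]}]}}

```text
t: 22.37
eef_pos: [0.5993, 0.0251, 0.0971]
ee_rot: [3.141, -0.002, -1.559]
force: [2.1, -9.4, 2.0]
width: 0.0317
gripper_force: 10.0
```

Firm contact at about 9 N, so the sleeve is home. I'll relieve the push, lower the sleeve and let go.

Call:
{"api": "apply_moves", "payload": {"steps": [{"translation":[0,-0.002,0],"rotation":[0,0,0]},{"translation":[0,-0.004,0],"rotation":[0,0,0]},{"translation":[0,-0.005,-0.001],"rotation":[0,0,0]},{"translation":[0,-0.005,-0.002],"rotation":[0,0,0]},{"translation":[0,-0.005,-0.003],"rotation":[0,0,0]},{"translation":[0,-0.005,-0.004],"rotation":[0,0,0]},{"translation":[0,-0.005,-0.005],"rotation":[0,0,0]},{"translation":[0,-0.005,-0.005],"rotation":[0,0,0]},{"translation":[0,-0.005,-0.005],"rotation":[0,0,0]},{"translation":[0,-0.005,-0.005],"rotation":[0,0,0]}]}}

```text
t: 23.2
eef_pos: [0.5995, 0.0248, 0.0959]
ee_rot: [-3.141, -0.001, -1.559]
force: [0.3, -5.2, 2.1]
width: 0.0317
gripper_force: 10.0
```

Call:
{"api": "apply_moves", "payload": {"steps": [{"translation":[0,0,0],"rotation":[0,0,0]},{"translation":[0,0,0],"rotation":[0,0,0]},{"translation":[0,0,0],"rotation":[0,0,0]},{"translation":[0,0,0],"rotation":[0,0,0]},{"translation":[0,0,0],"rotation":[0,0,0]},{"translation":[0,0,0],"rotation":[0,0,0]},{"translation":[0,0,0],"rotation":[0,0,0]},{"translation":[0,0,0.02],"rotation":[0,0,0]},{"translation":[0,0,0.06],"rotation":[0,0,0]},{"translation":[0,0,0.12],"rotation":[0,0,0]}], "jaw": -1}}

```text
t: 24.03
eef_pos: [0.5987, 0.0252, 0.1254]
ee_rot: [3.14, -0.001, -1.559]
force: [-0.4, -0.3, 0.1]
width: 0.0867
gripper_force: 0.0
```

Call:
{"api": "apply_moves", "payload": {"steps": [{"translation":[0,0,0.08],"rotation":[0,0,0]},{"translation":[0,0,0.16],"rotation":[0,0,0]},{"translation":[0,0,0.26],"rotation":[0,0,0]},{"translation":[0,-0.1,0.36],"rotation":[0,0,0]},{"translation":[0,-0.2,0.4],"rotation":[0,0,0]},{"translation":[0,-0.32,0.4],"rotation":[0,0,0]},{"translation":[0,-0.44,0.4],"rotation":[0,0,0]},{"translation":[0,-0.56,0.4],"rotation":[0,0,0]},{"translation":[0,-0.6,0.4],"rotation":[0,0,0]},{"translation":[0,-0.6,0.4],"rotation":[0,0,0]}]}}

```text
t: 24.87
eef_pos: [0.5992, -0.1269, 0.2264]
ee_rot: [-3.141, -0.0, -1.562]
force: [-0.2, 1.3, 0.3]
width: 0.0875
gripper_force: 0.0
```

```bash
python3 st.py
python3 - <<'E'
from h import *
s=grab_frame('scene'); cv2.imwrite('pics/s5.png',s)
t=grab_frame('top'); cv2.imwrite('pics/t5.png',t)
z=lambda i,x,y,w,h,f:cv2.resize(i[y:y+h,x:x+w],None,fx=f,fy=f,interpolation=cv2.INTER_CUBIC)
cv2.imwrite('pics/c5.png',np.vstack([z(t,205,155,160,60,5),z(s,125,165,160,60,5)]))
ct,cs=camera_model('top'),camera_model('scene')
a=np.radians(-89.2)
for d in (.058,.070,.082,.094,.106):
    P=np.array([[.5978+d*np.cos(a),.1049+d*np.sin(a),.113]])
    print(d,((proj(ct,P)-[205,155]+.5)*5-.5).round(),((proj(cs,P)-[125,165]+.5)*5-.5+[0,300]).round())
E
```

```text
t 24.8667
q [ 1.1010e-01  2.4240e-01 -9.8500e-02  3.0000e-04 -1.2293e+00 -1.0110e-01]
eef_pos [ 0.5992 -0.1269  0.2264]
ee_rot [-3.1409e+00 -3.0000e-04 -1.5618e+00]
force [-0.2196  1.2519  0.3188]
moment [ 0.1042  0.0291 -0.0399]
width 0.0875
gripper_force 0.0
yaw -89.48180409274507 j6 0.4316182527691126
0.058 [[278. 171.]] [[505. 527.]]
0.07 [[304. 171.]] [[477. 522.]]
0.082 [[330. 170.]] [[449. 517.]]
0.094 [[356. 170.]] [[421. 513.]]
0.106 [[382. 169.]] [[394. 508.]]
```

View pics/c5.png

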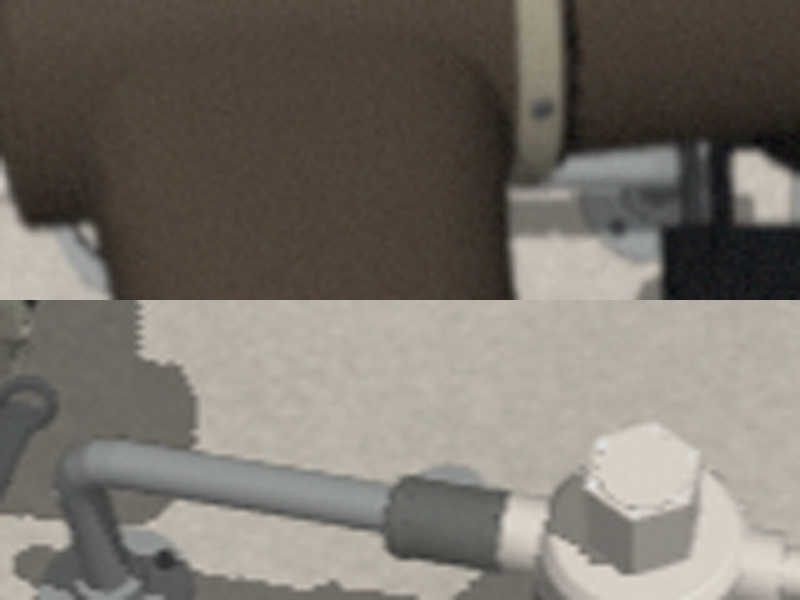

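The scene crop shows the sleeve spanning columns 388 to 505, bearing on the spout's shoulder. That matches the predicted home span of 394 to 505, and the gripper is clear.

```bash
python3 -c "
from station import *
print(job_done())"
```

```text
the job is handed in; nothing more can be done
None
```

I screwed the head down about 111° clockwise in total, at least 80° of it after I felt the seal bite; a spout now points at the pipe, the sleeve is home against its shoulder and released, and the job is handed in (no verdict was returned).

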